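# Shut the balance's draught cover and tare it

## Robot

A 6-joint arm with a two-finger parallel gripper is mounted at the origin on the work surface. World frame = base frame: x ahead of the robot, y to its left, z up, the work surface at z = 0. Lengths are in m, angles in rad, forces in N, time in s.
With the tool pointing down it reaches from about 0.275 to 0.875 m from the base axis. Payload 12.5 kg.
Tool frame: the origin (TCP) lies at the very end of the fingers, on their centre line; the grasp point (between the pads) lies 19 mm behind it; z points along the fingers, y is the line along which they close (so a half turn about z gives the same grasp; the last joint's range is limited). The gripper opens to 85 mm and grips with 20 to 120 N. Pads are 22 mm wide; open, the fingers measure 114 mm over their backs; the gripper's body (76 mm by 85 mm) begins 54 mm behind the grasp point. The pads swing forward as they close: fully open they stand 13 mm farther back than shut.
Start: joints at [-1.189, 0.351, 1.652, -0, 1.139, -0.085], TCP at [0.248, -0.491, 0.231] pointing down, gripper open.
Joint ranges: [-2.75, 2.75], [-0.79, 2.1], [0.01, 2.65], [-1.57, 4.71], [0.07, 3.14], [-2.87, 2.87]. Speed limits (rad/s): [2.22, 2.22, 2.79, 3.14, 3.14, 3.14].

## Interface

Orientations are given as a 3x3 rotation matrix whose columns are the frame's x, y, z axes.
In Python, from bench import manip gives the robot as it stands. Calls block until the motion is done:
- manip.move_ptp(position, orientation): joint-space move of the TCP to a pose.
- manip.move_l(position, attitude=None, max_speed=0.15): straight line of the TCP; attitude=None keeps the orientation; max_speed is the mean speed in m/s.
- manip.move_j(angles): joint-space move.
- manip.set_gripper(opening, effort=None): opening from 0.0 (shut) to 1.0 (fully open); effort is the grip in N (None keeps the last); returns when the fingers have stopped.
- manip.dwell(seconds).
- manip.inverse_kinematics(position, orientation): joint angles nearest the present ones, or None.
- manip.grab_frame(name): name is "scene" or "top" or "wrist"; returns (picture, depth): 384x512x3 uint8, red, green, blue; 384x512 float32, m along the optical axis (not along the pixel's ray), 0 where there is no reading.
- manip.get_calibration(name): a dict with "camera_matrix" (3x3 intrinsics, pixels), "R" (3x3) and "t" (3): a world point X has camera coordinates R X + t. Camera axes: x right, y down, z forward; pixel columns grow to the right and rows downward; lengths in m; the calibration is good to about 2 mm. A picture is of the moment at which its call begins: read the wrist's pose just before it. get_calibration takes no time and is no camera call; for the wrist camera it gives the pose at the moment of the call.
A pose or a line that the arm cannot do raises manip.Unreachable and nothing moves.
- manip.sign_off(): hands the job in; it is judged then, once.
Trained networks look in the newest picture that a camera, given by its name, has taken for a name from the list of things; names that differ only in an ending like _2 or _b are one class to them, and where a whole thing is asked for, a point or a joint stands for the part that bears it (a point fixed in the world has none). Each returns a list of dicts, best first, with "confidence" (0 to 1); they miss things now and then, are a little off and sometimes report something else, mostly with a low value. They report only what shows in the picture. A call takes as long as a camera call.
- manip.look_for(camera, name): "at" ([x, y, z] in m, in world coordinates, good to about 4 mm: the middle of the surface that is visible of it).
Readings, each from a call of its own:
- manip.current_time(): time.
- manip.current_qpos(): joint angles.
- manip.current_joint_vel(): joint speeds.
- manip.current_joint_torque(): joint torques, N m.
- manip.current_ee_pos(): TCP position.
- manip.current_tcp_rot(): TCP orientation.
- manip.current_force(): force on the tool from outside, world axes, zero at the start.
- manip.current_ft_torque(): the same for the moment, N m.
- manip.current_grip_width(): opening from 0.0 (shut) to 1.0 (fully open).
- manip.current_grip_force(): force on a finger pad.
Only numpy, scipy, OpenCV 4.12 (cv2) and the standard library are available. Lean on these libraries where they do the work, as an engineer would, in place of code of your own. Each camera call takes 0.05 s, during which the arm holds its last target. There are 200 camera calls.

## Task

Two balances stand on the bench; one has a small beaker on its pan. On that one, push the clear top cover fully shut by its ridge, then gently press the tare key (the long bar key) right down and let it spring back up, and withdraw. Do not disturb the beaker, press any other key, or move the other balance's cover or the things standing about.

Things in the scene. Friction and masses are not known exactly. Their poses are not given: they have to be found in the camera images.
- balance_a: White balance with the beaker on its pan, on the left or right, turned a little; fixed. 340 long (its x: -155 to 185) x 200 wide (y). Origin on the bench, mid-width; x runs from the keys at the front to the rear, y to its left, z up. Along the front a key panel 53 high with three white keys in a row; behind it a low display bar (x -94 to -64, 63 high).
- balance_a_pan (a point): Centre of that balance's steel pan (radius 50), 64 above the bench, at balance x 18, y 0. Round it a chamber with clear walls (balance x -57 to 92, y -80 to 80, 128 high) under the sliding cover; behind, a housing of the same height (x 90 to 185).
- balance_a_cover (a joint): How far the clear top cover of the balance with the beaker is open, in m: 0 shut, 0.09 fully open; starts 0.055 to 0.085 open. Slid toward the front of the balance (its -x) it shuts against a stop. Stays where it is left, drag about 1 N. Plate 150 x 150 x 5, top face 135 above the bench.
- balance_a_ridge (a point): Middle of the top edge of the grey push ridge standing up across the cover, near the cover's front edge: ridge 10 thick (balance x), 70 long (balance y), rising 18 above the cover plate; this point is 153 above the bench. It moves with the cover; the plate reaches 25 in front of it and 125 behind it.
- balance_a_tare (a joint): Travel of the tare key of the balance with the beaker, in m: 0 up, 0.004 fully down; springs back. About 1 N to start it, 3 N fully down; it counts as pressed beyond 0.0025.
- balance_a_tare_top (a point): Middle of the top face of that tare key: the long bar key, 16 (balance x) x 40 (balance y), the rightmost of the three as seen from the front, at balance x -125, y -50; its top is 60 high and stands 7 above the panel.
- balance_a_menu (a joint): Travel of the small square key (15 x 15), in the same row at balance y +18, 68 left of the tare key's middle. Leave alone.
- balance_a_power (a joint): Travel of the small round key (16 across), in the same row at balance y +68. Leave alone.
- beaker: Small amber glass beaker, 38 across, 48 high, standing loose on the pan inside the chamber. Origin: centre of its underside. Leave alone.
- balance_b: The other, identical balance, with its pan empty; same axes and origin. Leave alone.
- balance_b_ridge (a point): Middle of the top edge of the push ridge on the other balance's cover, which also stands open. Leave alone.
- balance_b_tare (a joint): Travel of the bar key of the other balance. Leave alone.
- balance_b_menu (a joint): Travel of the square key of the other balance. Leave alone.
- balance_b_power (a joint): Travel of the round key of the other balance. Leave alone.
- jar: Amber glass jar, 44 across, 75 high, between the balances. Origin: centre of its underside. Bystander.
- weight: Steel calibration weight with a knob, 28 across, 49 high, between the balances. Origin: centre of its underside. Bystander.
- spatula: Steel sampling spoon, 150 long, lying to the left of the balances. Bystander.
- cylinder: Measuring cylinder with a wide foot, 68 across, 203 high, behind the balances. Origin: centre of its underside. Bystander.
- wash_bottle: White plastic bottle, 64 across, 150 high, to the right of the balances. Origin: centre of its underside. Bystander.
- spare_beaker: Empty glass beaker, 68 across, 90 high, to the right of the balances. Origin: centre of its underside. Bystander.

How it is judged:
On the way, in this order (a step that is already met when the one before it is completed fails the run):
1. the cover of the balance with the beaker is pushed fully shut (value of joint balance_a_cover below 0.004 m and value of joint balance_a_tare below 0.001 m), for 0.2 s.
2. its tare key is pressed down with the cover shut (value of joint balance_a_tare above 0.0025 m and value of joint balance_a_cover below 0.004 m), for 0.05 s.
At the end, for the whole second after the job is handed in: Cover of the balance with the beaker within 4 mm of fully shut and at rest, tare key back up (within 1 mm) after being pressed at least 2.5 mm, beaker upright within 6 mm of where it stood, other balance's cover within 5 mm and bystanders within 20 mm of where they were (all of step 1 and velocity of joint balance_a_cover below 0.005 m/s and distance of beaker from where it was at the start of the episode below 0.006 m and angle between beaker's own z axis and vertical below 0.1 rad and linear speed of beaker below 0.02 m/s and distance of balance_b_ridge from where it was at the start of the episode below 0.005 m and distance of each of jar, weight, spatula, cylinder, wash_bottle, spare_beaker from where it was at the start of the episode below 0.02 m); the robot touches nothing.
It fails at once if the tare key is pressed before the cover is shut (value of joint balance_a_tare above 0.002 m and value of joint balance_a_cover above 0.006 m).
It fails at once if another key of either balance is pressed (more than 1.5 mm) (value of joint any of balance_a_menu, balance_a_power, balance_b_tare, balance_b_menu, balance_b_power above 0.0015 m).
It fails at once if the beaker is touched, shifted more than 6 mm, or tipped (contact force between any of the arm, the fingers and beaker above 0.3 N or distance of beaker from where it was at the start of the episode above 0.006 m or angle between beaker's own z axis and vertical above 0.1 rad).
It fails at once if the balance with the beaker is struck or pressed hard (over 30 N) (contact force between any of the fingers, the arm and balance_a above 30 N).
It fails at once if the other balance's cover is moved more than 5 mm, or a bystander moved, lifted or knocked more than 20 mm (distance of balance_b_ridge from where it was at the start of the episode above 0.005 m or distance of any of jar, weight, spatula, cylinder, wash_bottle, spare_beaker from where it was at the start of the episode above 0.02 m).
It also fails if it takes over 48 s, if anything falls off the work surface, if the arm or the gripper's body presses on something with over 40 N, if the wrist force passes 120 N, or if a joint passes its speed limit or range.

## Working session

There is one attempt and no reset: what is moved stays moved. The work goes in short steps, each a Python script; the robot and the scene stay as the last script left them, time stands still between calls to the robot, and variables do not carry over. Pictures are saved under pics/ and viewed, at most 10 in all, crops included, and the job is handed in when it is done.

```bash
mkdir -p pics; python3 - <<'E'
from bench import manip
import cv2,numpy as np
for c in("scene","top"):
    p,d=manip.grab_frame(c);cv2.imwrite(f"pics/{c}0.png",p[:,:,::-1]);np.savez(f"{c}0.npz",p=p,d=d,**manip.get_calibration(c))
    for n in["balance_a_tare_top","balance_a_ridge","beaker","balance_a_menu","balance_a_power","balance_a_pan"]:
        try:
            for r in manip.look_for(c,n)[:4]:print(c,n,np.round(r["at"],3),round(r["confidence"],2))
        except Exception as e:print(n,e)
print(manip.current_time())
E
```

```text
scene balance_a_ridge [0.665 0.202 0.137] 0.85
scene balance_a_ridge [0.395 0.46  0.015] 0.5
scene balance_a_pan [0.662 0.205 0.122] 0.74
scene balance_a_pan [ 0.456 -0.472  0.061] 0.16
top balance_a_tare_top [0.446 0.154 0.063] 0.53
top balance_a_ridge [0.661 0.209 0.138] 0.76
top beaker [0.582 0.205 0.076] 0.59
top balance_a_power [ 0.451 -0.493  0.05 ] 0.38
top balance_a_pan [0.589 0.194 0.064] 0.88
0.7
```

View pics/top0.png

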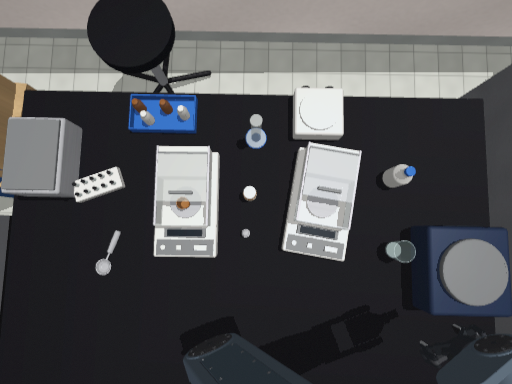

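View pics/scene0.png

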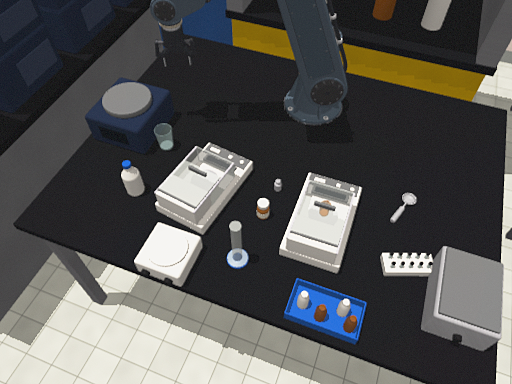

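```bash
python3 - <<'E'
import cv2,numpy as np
f=np.load("top0.npz");K,R,t,d,p=f["camera_matrix"],f["R"],f["t"],f["d"],f["p"]
v,u=np.mgrid[:384,:512]
X=(np.stack([(u-K[0,2])/K[0,0]*d,(v-K[1,2])/K[1,1]*d,d],-1)-t)@R
def at(u,v,z):
    r=R.T@np.array([(u-K[0,2])/K[0,0],(v-K[1,2])/K[1,1],1]);o=-R.T@t;return (o+r*(z-o[2])/r[2]).round(4)
print("cam",-R.T@t, "tare",at(201,248,.06),"menu",at(178,247.5,.06),"power",at(163,247,.06),"ridge",at(181,192,.153))
m=(X[...,2]>.03)&(X[...,2]<.16)&(d>0)&(u>148)&(u<226)&(v>140)&(v<262)
n,l,s,_=cv2.connectedComponentsWithStats(m.astype(np.uint8));k=1+s[1:,4].argmax()
P=X[l==k]; print(s[k],cv2.minAreaRect(P[:,:2].astype(np.float32)))
c=p[135:265,140:235];cv2.imwrite("pics/crop0.png",cv2.resize(c[:,:,::-1],None,fx=4.5,fy=4.5,interpolation=cv2.INTER_CUBIC))
E
```

```text
cam [ 0.51021195 -0.01826768  1.17710097] tare [0.4454 0.1483 0.06  ] menu [0.4452 0.2208 0.06  ] power [0.4457 0.2681 0.06  ] ridge [0.6116 0.1996 0.153 ]
[ 153  145   66  112 6921] ((0.5880208015441895, 0.2036614865064621), (0.33986809849739075, 0.20038871467113495), 0.5639976859092712)
```

View pics/crop0.png

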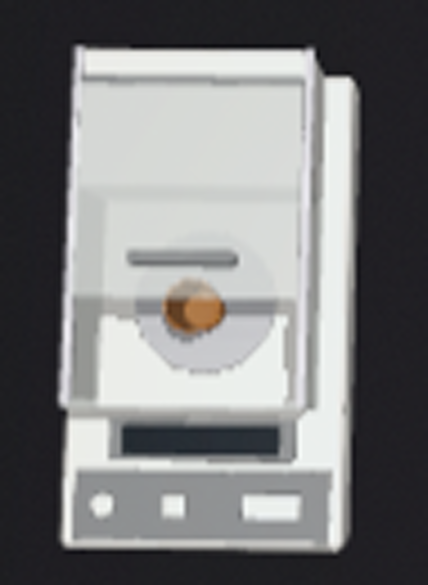

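```bash
cat > h.py <<'E'
from bench import manip
import cv2,numpy as np
yaw=0.0098;O=np.array([.573,.2036]);c,s=np.cos(yaw),np.sin(yaw)
def W(x,y,z):return np.array([O[0]+c*x-s*y,O[1]+s*x+c*y,z])
def B(p):
    d=np.array(p[:2])-O;return np.array([c*d[0]+s*d[1],-s*d[0]+c*d[1],p[2]])
def rot(k):
    y=k*np.array([-s,c,0]);z=np.array([0,0,-1.]);return np.column_stack([np.cross(y,z),y,z])
E
python3 - <<'E'
from h import *
P=W(.080,0,.27)
js={k:manip.inverse_kinematics(P,rot(k)) for k in(1,-1)}
print({k:np.round(j,2) for k,j in js.items() if j is not None})
k=min((k for k in js if js[k] is not None),key=lambda k:abs(js[k][5]));print(k)
open("k","w").write(str(k))
manip.set_gripper(0.0)
p=manip.current_ee_pos();manip.move_l([p[0],p[1],.32])
manip.move_ptp(W(.08,0,.32),rot(k));manip.move_l(P)
cal=manip.get_calibration("wrist");pic,d=manip.grab_frame("wrist")
np.savez("w1.npz",p=pic,d=d,**cal);cv2.imwrite("pics/w1.png",pic[:,:,::-1])
for n in("balance_a_ridge","beaker"):
    print(n,[(B(r["at"]).round(4),round(r["confidence"],2)) for r in manip.look_for("wrist",n)])
print(manip.current_time(),manip.current_ee_pos(),manip.current_force())
E
```

```text
{1: array([ 0.24,  0.57,  1.21, -0.  ,  1.35, -1.35]), -1: array([ 0.24,  0.57,  1.21, -0.  ,  1.35,  1.8 ])}
1
balance_a_ridge [(array([0.0739, 0.001 , 0.1319]), 0.96)]
beaker [(array([0.0059, 0.0032, 0.0815]), 0.86)]
5.675 [0.65348364 0.20443061 0.27150639] [ 0.09773642 -0.79786853 -0.56231757]
```

View pics/w1.png

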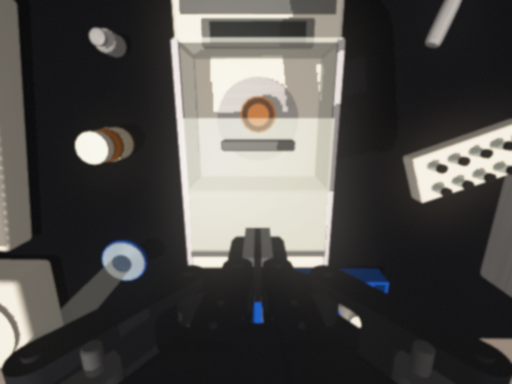

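The ridge shows at (258,145) spanning columns 222–295, the cover's front edge at row 118, the beaker at (258,113), and the closed fingers at about (258,240), behind the ridge.

```bash
python3 - <<'E'
import numpy as np
from h import B
f=np.load("w1.npz");K,R,t=f["camera_matrix"],f["R"],f["t"]
o=-R.T@t;print("cam",B(o))
for n,u,v,z in[("ridge",258,145,.153),("ridge rear",258,150,.153),("ridge L",222,145,.153),("ridge R",295,145,.153),("plate front",258,118,.135),("frontwall L",174,40,.128),("frontwall R",345,40,.128)]:
    r=R.T@np.array([(u-K[0,2])/K[0,0],(v-K[1,2])/K[1,1],1]);print(n,B(o+r*(z-o[2])/r[2]).round(4))
print(f["d"][145,258],np.round(B((np.linalg.inv(K)@[258,145,1]*f["d"][145,258]-t)@R),4))
E
```

```text
cam [ 1.14131911e-02 -2.50579695e-04  4.13664642e-01]
ridge [0.0372 0.0005 0.153 ]
ridge rear [0.0418 0.0005 0.153 ]
ridge L [ 0.0371 -0.0334  0.153 ]
ridge R [0.0372 0.0353 0.153 ]
plate front [0.0128 0.0005 0.135 ]
frontwall L [-0.0575 -0.0779  0.128 ]
frontwall R [-0.0573  0.0818  0.128 ]
0.2568741 [0.0371 0.0005 0.154 ]
```

```bash
python3 - <<'E'
from h import *
manip.move_l(W(.074,0,.19));manip.move_l(W(.074,0,.1435),max_speed=.06)
f0=np.array(manip.current_force());print(manip.current_ee_pos()-W(.074,0,.1435),f0)
def F():return (np.array(manip.current_force())-f0).round(2)
for x in(.058,.03,.0,-.008):
    manip.move_l(W(x,0,.1435),max_speed=.04);print(x,F())
while x>-.03:
    x-=.0015;manip.move_l(W(x,0,.1435),max_speed=.01);manip.dwell(.05);f=F();print(round(x,4),f,B(manip.current_ee_pos()).round(4))
    if np.linalg.norm(f)>6:break
manip.dwell(.3);print(F(),manip.current_time())
E
```

```text
[2.24743167e-04 5.39427369e-05 3.96978851e-04] [ 1.26856148 -1.03913744  0.1494114 ]
0.058 [-2.02  0.6  -1.04]
0.03 [-1.41  0.35  0.45]
0.0 [-1.82  1.36 -0.09]
-0.008 [-1.22  0.75 -0.36]
-0.0095 [-1.49  0.7  -0.3 ] [-0.0095 -0.      0.1435]
-0.011 [-1.75  1.65  0.41] [-0.0111 -0.      0.1435]
-0.0125 [-1.26  1.45 -0.68] [-0.0126 -0.      0.1435]
-0.014 [-1.73  1.81 -0.58] [-0.0141  0.      0.1435]
-0.0155 [-1.92  1.44 -0.02] [-0.0156  0.      0.1435]
-0.017 [-0.96  1.    0.53] [-0.0171  0.      0.1435]
-0.0185 [ 1.43  1.28 -0.13] [-0.0184  0.      0.1436]
-0.02 [ 9.36  1.09 -5.07] [-0.0185  0.      0.1437]
[ 8.74  2.28 -5.07] 13.0333
```

```bash
python3 - <<'E'
from h import *
manip.move_l(W(.0,0,.1435),max_speed=.05);manip.move_l(W(0,0,.23))
cal=manip.get_calibration("wrist");pic,d=manip.grab_frame("wrist")
np.savez("w2.npz",p=pic,d=d,**cal);cv2.imwrite("pics/w2.png",pic[:,:,::-1])
print([(B(r["at"]).round(4),round(r["confidence"],2)) for r in manip.look_for("wrist","balance_a_tare_top")],manip.current_time())
E
```

```text
[(array([-0.1287, -0.0486,  0.0609]), 0.6), (array([-0.1272,  0.022 ,  0.0571]), 0.5)] 14.4083
```

View pics/w2.png

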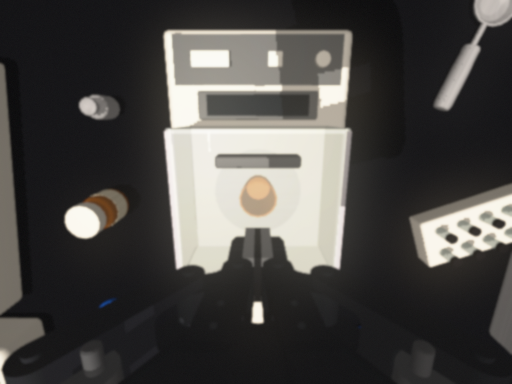

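The cover's front edge now sits at the chamber front (row 128), the ridge at (258,160), the beaker is untouched, and the tare key is at (210,58), spanning columns 190–229. I'll check the numbers, then press.

```bash
python3 - <<'E'
from h import *
f=np.load("w2.npz");K,R,t=f["camera_matrix"],f["R"],f["t"];o=-R.T@t
def at(u,v,z):
    r=R.T@np.array([(u-K[0,2])/K[0,0],(v-K[1,2])/K[1,1],1]);return B(o+r*(z-o[2])/r[2])
rd,k=at(258,160.5,.153),at(210,58.5,.060);print("ridge",rd.round(4),"tare",k.round(4))
assert abs(rd[0]+.032)<.004 and np.hypot(k[0]+.125,k[1]+.05)<.005
x,y=(k[0]-.125)/2,(k[1]-.05)/2
manip.move_l(W(x,y,.23));manip.move_l(W(x,y,.085));manip.move_l(W(x,y,.066),max_speed=.04);manip.dwell(.2)
def rd3():return np.mean([manip.current_force() for _ in range(5)],0)
f0=rd3();z=.064
while z>.0535:
    manip.move_l(W(x,y,z),max_speed=.01);manip.dwell(.08);F=(rd3()-f0).round(2);print(round(z,4),F,round(manip.current_ee_pos()[2],4))
    if F[2]>6:break
    z-=.001
manip.dwell(.2)
manip.move_l(W(x,y,.075),max_speed=.04);manip.dwell(.1);print((rd3()-f0).round(2),manip.current_time())
E
```

```text
ridge [-0.0355  0.0004  0.153 ] tare [-0.1277 -0.0492  0.06  ]
0.064 [-0.41 -0.72 -0.52] 0.064
0.063 [-1.17 -0.02  0.4 ] 0.063
0.062 [-0.55  0.96  0.42] 0.062
0.061 [-0.09  1.03 -0.03] 0.061
0.06 [-0.63  0.44  0.49] 0.06
0.059 [0.27 0.13 1.6 ] 0.059
0.058 [0.25 0.12 1.86] 0.058
0.057 [0.32 1.01 2.16] 0.057
0.056 [-0.12  0.66  2.82] 0.056
0.055 [-3.65 -0.45 16.06] 0.0557
[-0.76 -0.1  -0.21] 21.7917
```

The key bottomed out at 4 mm of travel and released. Next I'll withdraw and check.

```bash
python3 - <<'E'
from h import *
p=manip.current_ee_pos();manip.move_l([p[0],p[1],.25]);
q=W(-.08,0,.30);manip.move_l(q)
pic,d=manip.grab_frame("wrist");cv2.imwrite("pics/w3.png",pic[:,:,::-1]);p,d=manip.grab_frame("scene");cv2.imwrite("pics/s3.png",p[:,:,::-1]);print(manip.current_time())
E
```

```text
23.925
```

View pics/s3.png

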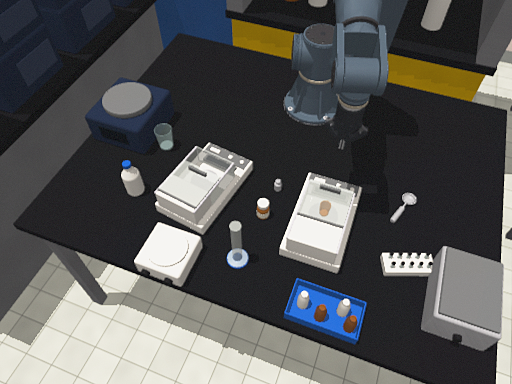

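View pics/w3.png

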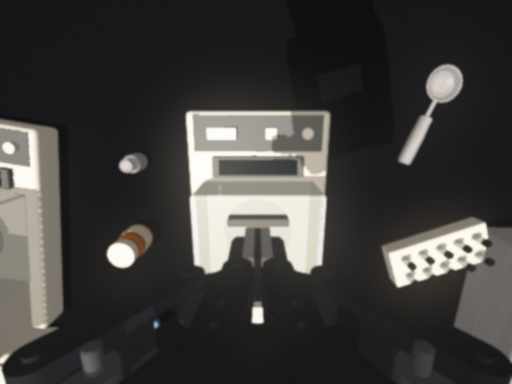

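The scene picture shows the cover shut with its ridge at (322,187) and the beaker standing at (325,209). The bystanders are where they were and the arm is clear.

```bash
python3 -c "
from bench import manip
print(manip.sign_off())"
```

```text
the job is handed in; nothing more can be done
None
```

I pushed the cover of the balance with the beaker fully shut against its stop, pressed its tare key right down (about 4 mm) and let it spring back, then withdrew and handed the job in at about 24 s; the last pictures show the beaker and the things standing about undisturbed, but the judge returned no verdict.

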